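# Set out the pencils from the catch-lidded box

### The arm

A 7-joint arm with a two-finger parallel gripper is mounted at the origin on the work surface. World frame = base frame: x ahead of the robot, y to its left, z up, the work surface at z = 0. Lengths are in m, angles in rad, forces in N, time in s.
With the tool pointing down it reaches from about 0.425 to 0.95 m from the base axis. Payload 16.7 kg.
Tool frame: the origin (TCP) lies on the centre line of the jaws, within the pads' length; the fingertips stand 25 mm ahead of it and the grasp point (between the pads) lies 6 mm ahead of it (arm.tip_reach is the z of the fingertips in the tool frame, in m); z points along the fingers, y is the line along which they close (so a half turn about z gives the same grasp; the last joint's range is limited). The gripper opens to 94 mm and grips with 3 to 60 N. Pads are 16 mm wide; open, the fingers measure 119 mm over their backs; the gripper's body (75 mm by 177 mm) begins 78 mm behind the grasp point.
Start: joints at [1.028, 0.426, 0.074, 1.606, -0.034, 1.111, -0.067], TCP at [0.258, -0.624, 0.23] pointing down, gripper open.
Joint ranges: [-2.85, 2.85], [-0.5, 2.14], [-1.23, 1.37], [0.21, 2.46], [-1.02, 4.16], [0.16, 2.05], [-2.73, 2.73]. Speed limits (rad/s): [1.89, 1.89, 2.39, 2.39, 3.01, 3.01, 3.01].

### API

Orientations are given as a unit quaternion [w, x, y, z].
In Python, from station import arm gives the robot as it stands. Calls block until the motion is done:
- arm.move_ptp(position, orientation): joint-space move of the TCP to a pose.
- arm.move_linear(position, frame=None, v=0.15, f_stop=None): straight line of the TCP; frame=None keeps the orientation; v is the mean speed in m/s. With f_stop (N) it stops when the force on the tool has changed by that much, and returns True; else False.
- arm.goto_joints(angles): joint-space move.
- arm.gripper_open() and arm.grab(): open the fingers fully, or close them until they stop; the grip force is fixed at half the most.
- arm.sleep(seconds).
- arm.solve_ik(position, orientation): joint angles nearest the present ones, or None.
- arm.read_state(): the state.
- arm.grab_frame(name): name is "scene" or "side" or "wrist"; returns (picture, depth): 480x640x3 uint8, red, green, blue; 480x640 float32, m along the optical axis (not along the pixel's ray), 0 where there is no reading.
- arm.get_calibration(name): a dict with "fovy" (degrees; the focal length in pixels is half the picture's height over the tangent of half this angle, whatever the lens; pixels are square), "cx", "cy" (the principal point, pixels), "dist_coeffs" ([k1, k2, p1, p2, k3] as OpenCV has them; the pictures are not rectified), "R" (3x3) and "t" (3): a world point X has camera coordinates R X + t. Camera axes: x right, y down, z forward; pixel columns grow to the right and rows downward; lengths in m; the calibration is good to about 2 mm. A picture is of the moment at which its call begins: read the wrist's pose just before it. get_calibration takes no time and is no camera call; for the wrist camera it gives the pose at the moment of the call.
A pose or a line that the arm cannot do raises arm.PlanningError and nothing moves.
- arm.job_done(): hands the job in; it is judged then, once.
The state is a dict: "time": time; "joint_positions": joint angles; "joint_velocities": joint speeds; "joint_torque": joint torques, N m; "ee_pos": TCP position; "eef_rot": TCP orientation; "wrist_force": force on the tool from outside, world axes, zero at the start; "wrist_torque": the same for the moment, N m; "opening": opening from 0.0 (shut) to 1.0 (fully open); "grip_force": force on a finger pad.
Only numpy, scipy, OpenCV 4.12 (cv2) and the standard library are available. Lean on these libraries where they do the work, as an engineer would, in place of code of your own. Each camera call takes 0.05 s, during which the arm holds its last target. There are 200 camera calls.

### The job

Open the white pencil box: lift the knob end of its lid so that the catch under it clears the low end wall, and slide the lid out as far as it goes. Take out every pencil in the box and stand them all in the mug, points up, then slide the lid fully home again so that its catch drops back behind that wall and it lies flat, with the mug left standing upright. Leave the other things on the table undisturbed.

Things in the scene. Friction and masses are not known exactly. Their poses are not given: they have to be found in the camera images.
- pencil_box: white wooden artist's pencil box, 230 long (its x) x 246 wide (its y) x 54 mm high, on rubber feet: it does not move. Origin: centre of its underside on the table; z up; the lid is drawn out towards its -x end. Side walls and +x end wall 10 mm thick, 54 mm high; inside 210 x 226 mm, floor 8 mm above the table
- low_wall (a point): middle of the top edge of the box's low end wall at its -x end (10 mm thick, 45 mm high): the bump over which the lid's catch must be lifted
- cradle (a point): middle of the box, level with the undersides of the pencils (30 mm above the table). Two cross bars 10 mm wide, at box x = -43 and +67 mm, carry the pencils along x in notches 15 mm wide, 5 mm deep, at box y = -82, -41, 0, +41, +82 mm: axes 35.5 mm above the table, blunt ends near x = -78 mm, points towards +x, away from the knob end
- lid_slide (a joint): how far the lid is drawn out, m: 0 shut, 0.195 fully out (stop), 1 to 2 N of friction; it stays where it is left. The lid is a white panel 209 x 221 x 6 mm, top face 52 mm above the table; its rear edge runs on pins in the side walls, its underside passes 1 mm over the low end wall
- lid_lift (a joint): how far the lid's knob end is lifted, rad, turning about its rear edge: 0 flat, 0.08 stop (15 mm up at the knob). The catch clears the low end wall when the knob is lifted more than 6 mm (0.033 rad). Lifting takes about 1.5 N; let go, it falls back flat by its own weight
- lid_catch (a point): middle of the lower edge of the catch: a batten 8 mm thick, 218 mm wide, under the lid's front end, hanging 6 mm below the top of the low end wall. Shut, it stops the lid after 3 mm; drawn out beyond about 22 mm it hangs outside the wall and the lid lies flat again, so it must be lifted over the wall when closing too
- lid_knob (a point): black round knob on the lid, 22 mm across, 32 mm tall, standing on the lid 28 mm from its front edge at mid width. The point lies on the knob's axis 21 mm above the lid's top face, 73 mm above the table when the lid lies flat
- pencil_a: a plain unpainted six-sided jumbo pencil, 12 mm thick, 175 mm long, 18 g, black lead point at one end. Origin: centre of the flat blunt end; x axis: along the pencil to the point (150 mm of full-thickness shaft, then the cone). All pencils are alike; three to five of the five are present
- pencil_b: a plain unpainted six-sided jumbo pencil, 12 mm thick, 175 mm long, 18 g, black lead point at one end. Origin: centre of the flat blunt end; x axis: along the pencil to the point (150 mm of full-thickness shaft, then the cone). All pencils are alike; three to five of the five are present
- pencil_c: a plain unpainted six-sided jumbo pencil, 12 mm thick, 175 mm long, 18 g, black lead point at one end. Origin: centre of the flat blunt end; x axis: along the pencil to the point (150 mm of full-thickness shaft, then the cone). All pencils are alike; three to five of the five are present
- pencil_d: a plain unpainted six-sided jumbo pencil, 12 mm thick, 175 mm long, 18 g, black lead point at one end. Origin: centre of the flat blunt end; x axis: along the pencil to the point (150 mm of full-thickness shaft, then the cone). All pencils are alike; three to five of the five are present
- pencil_e: a plain unpainted six-sided jumbo pencil, 12 mm thick, 175 mm long, 18 g, black lead point at one end. Origin: centre of the flat blunt end; x axis: along the pencil to the point (150 mm of full-thickness shaft, then the cone). All pencils are alike; three to five of the five are present
- mug: white pottery mug, 84 mm across outside at the rim, 76 mm inside, 90 mm high, inner floor 5 mm above its underside, 4 mm wall, handle on its +y side reaching 37 mm out, 360 g, loose. Origin: centre of its underside; z up
- eraser: white eraser in a card sleeve, 55 x 22 x 13 mm; a bystander, loose, to be left alone. Origin: centre of its underside
- sharpener: small metal pencil sharpener, 27 x 17 x 12 mm; a bystander, loose, to be left alone. Origin: centre of its underside
- candle_jar: amber glass jar with a metal lid, 68 mm across, 80 mm high; a bystander, loose, to be left alone. Origin: centre of its underside
- notebook: blue notebook lying flat, 90 x 140 x 14 mm; a bystander, loose, to be left alone. Origin: centre of its underside
- glasses_case: brown spectacle case, 160 x 62 x 40 mm; a bystander, loose, to be left alone. Origin: centre of its underside
- alarm_clock: round black alarm clock, 90 mm across, 97 mm high; a bystander, loose, to be left alone. Origin: centre of its underside
Things that resemble listed ones, but are neither listed nor needed, are in the scene too. What is shaped like the mug but black or pink is not meant.

How it is judged:
By the outcome, as a careful person would: the job done as asked, in the order asked, and still so for the second after the job is handed in, with the robot touching nothing.
Of pencil_a, pencil_b, pencil_c, pencil_d, pencil_e only 3 to 5 are there at a start; the rules pass over those that are not, and their reading is None.
At some moment in a run one of mug may be knocked a few centimetres aside while the robot is not near it.
Once in a run the grip may slacken for a moment while it holds something.
It also fails if it takes over 210 s, if anything falls off the work surface, if the arm or the gripper's body presses on something with over 40 N, if the wrist force passes 120 N, or if a joint passes its speed limit or range.

## Working session

There is one attempt and no reset: what is moved stays moved. The work goes in short steps, each a Python script; the robot and the scene stay as the last script left them, time stands still between calls to the robot, and variables do not carry over. Pictures are saved under pics/ and viewed, at most 14 in all, crops included, and the job is handed in when it is done.

```bash
ls; mkdir -p pics; cat > h.py <<'E'
import numpy as np, cv2
from station import arm
def K(c):
    f=240/np.tan(np.radians(c["fovy"])/2); return np.array([[f,0,c["cx"]],[0,f,c["cy"]],[0,0,1.]])
def grab(name,fn=None):
    c=arm.get_calibration(name); im,d=arm.grab_frame(name)
    if fn: cv2.imwrite("pics/"+fn,im[:,:,::-1])
    np.savez("last_"+name+".npz",im=im,d=d,R=c["R"],t=c["t"],K=K(c),D=np.array(c["dist_coeffs"],float))
    return load(name)
def load(name): return dict(np.load("last_"+name+".npz"))
def ray(g,uv):
    n=cv2.undistortPointsIter(np.array(uv,float).reshape(-1,1,2),g["K"],g["D"],None,None,(3,100,1e-9)).reshape(-1,2)
    return np.c_[n,np.ones(len(n))]
def onplane(g,uv,z):
    r=ray(g,uv)@g["R"]; o=-g["R"].T@g["t"]
    return o+r*((z-o[2])/r[:,2])[:,None]
def cloud(g):
    v,u=np.mgrid[0:480,0:640]; r=ray(g,np.c_[u.ravel(),v.ravel()])
    P=(r*g["d"].reshape(-1,1)-g["t"])@g["R"]; P[g["d"].ravel()<=0]=np.nan
    return P.reshape(480,640,3)
E
python3 - <<'E'
from h import *
for n in("scene","side"):
    g=grab(n,n+"0.png"); print(n,-g["R"].T@g["t"],g["D"],g["K"][0,0])
s=arm.read_state(); print(s, arm.tip_reach)
E
```

```text
pics
scene [ 0.96954079 -0.63865299  1.20244308] [-0.18778913  0.          0.          0.          0.        ] 607.3527975830557
side [0.39310595 1.06500492 0.96613325] [0.03338495 0.         0.         0.         0.        ] 512.6929049152033
{'time': 0.1, 'joint_positions': array([ 1.02848761,  0.42666308,  0.07384308,  1.60652756, -0.03409252,
        1.11081723, -0.0670733 ]), 'joint_velocities': array([-9.29017217e-05,  2.64648187e-04,  6.49401832e-05, -8.60639992e-04,
        3.40505903e-04, -4.18522900e-05, -3.02746444e-04]), 'joint_torque': array([ 7.82224175e-03, -9.37462234e+01,  3.67696837e+00, -4.55044019e+01,
       -4.85225057e-02,  1.67365058e-02,  1.34799557e-04]), 'ee_pos': array([ 0.25821925, -0.62325961,  0.22985641]), 'eef_rot': array([-5.57481542e-04,  9.80773649e-01,  1.95147932e-01, -1.53255337e-04]), 'wrist_force': array([-0.41619307, -0.18419642,  0.13202088]), 'wrist_torque': array([0.01713129, 0.02623439, 0.03458942]), 'grip_force': 0.0, 'opening': 0.9985032083437247} 0.025
```

View pics/scene0.png

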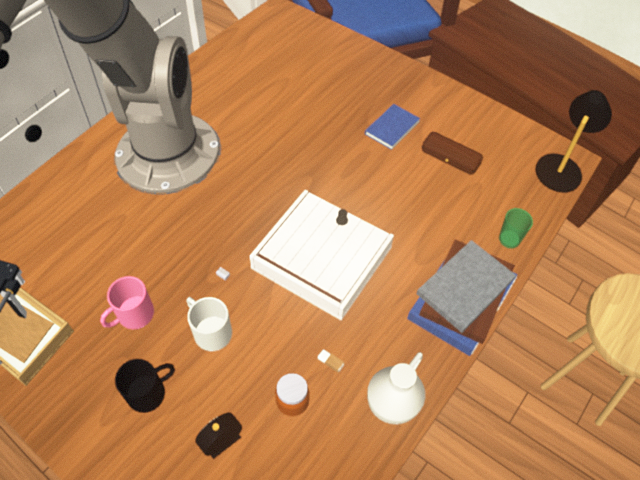

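View pics/side0.png

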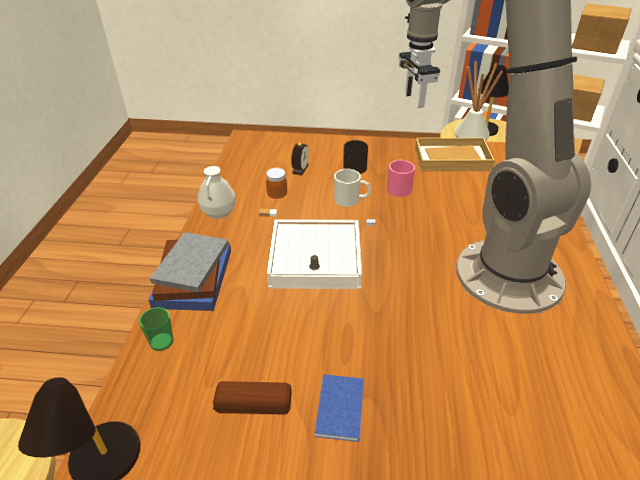

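The scene view shows the box centred near (322,250) with its knob at (342,217). The white mug is at (210,325), with its handle towards (190,303). The lid will be drawn out towards the notebook and glasses-case side.

```bash
cat > m.py <<'E'
from h import *
def seg(P,uv0,zlo,zhi,r=1e9):
    m=((P[...,2]>zlo)&(P[...,2]<zhi)).astype(np.uint8)
    n,l=cv2.connectedComponents(m,connectivity=4)
    return P[l==l[uv0[1],uv0[0]]] if l[uv0[1],uv0[0]] else np.zeros((0,3))
E
python3 - <<'E'
from m import *
for name,box,knob,mug in (("scene",(300,240),(342,217),(210,325)),("side",(315,240),(314,262),(346,188))):
    g=load(name); P=cloud(g)
    Q=seg(P,box,.043,.062); print(name,"box",len(Q),np.median(Q[:,2]),cv2.minAreaRect(Q[:,:2].astype(np.float32)))
    k=P[knob[1]-14:knob[1]+14,knob[0]-14:knob[0]+14].reshape(-1,3);k=k[(k[:,2]>.063)&(k[:,2]<.1)]
    print("knob",len(k),k.mean(0),k.min(0),k.max(0))
    m=P[mug[1]-45:mug[1]+45,mug[0]-45:mug[0]+45].reshape(-1,3);m=m[(m[:,2]>.083)&(m[:,2]<.098)]
    print("mug rim",len(m),cv2.minEnclosingCircle(m[:,:2].astype(np.float32)),np.median(m[:,2]))
    h=P[mug[1]-45:mug[1]+45,mug[0]-45:mug[0]+45].reshape(-1,3);h=h[(h[:,2]>.025)&(h[:,2]<.075)]
    c=np.array(cv2.minEnclosingCircle(m[:,:2].astype(np.float32))[0]);d=np.linalg.norm(h[:,:2]-c,axis=1);hh=h[(d>.05)&(d<.085)]
    print("handle",len(hh),hh.mean(0)[:2]-c)
g=load("scene");P=cloud(g)
for n,u in dict(notebook=(393,126),case=(452,152),eraser=(331,360),sharp=(222,272),jar=(292,385),books=(467,287),vase=(403,375),pink=(127,300),black=(140,385),clock=(218,435),glass=(515,225)).items(): print(n,P[u[1],u[0]].round(3))
E
```

```text
scene box 9070 0.05121425701098857 ((0.5283206701278687, -0.009872779250144958), (0.2490919679403305, 0.23427556455135345), 5.165744781494141)
knob 96 [0.52348081 0.07159759 0.07923968] [0.51114882 0.06182802 0.06334129] [0.53306225 0.08592021 0.09107005]
mug rim 289 ((0.4635971486568451, -0.31308498978614807), 0.04469111189246178) 0.087602768045254
handle 45 [-0.06669792  0.00624814]
side box 4858 0.049694949520779234 ((0.5301340818405151, -0.005362749099731445), (0.24601231515407562, 0.2385271042585373), 5.1632208824157715)
knob 77 [0.52212504 0.08439974 0.07695024] [0.51273055 0.06704799 0.06325175] [0.53210728 0.09422654 0.08625132]
mug rim 206 ((0.4810003638267517, -0.42766064405441284), 0.16930212080478668) 0.08620877676060365
handle 209 [-0.03241331 -0.00346948]
notebook [0.426 0.448 0.01 ]
case [0.612 0.444 0.035]
eraser [nan nan nan]
sharp [ 0.378 -0.19   0.011]
jar [ 0.692 -0.321  0.079]
books [0.85  0.087 0.073]
vase [ 0.859 -0.202  0.155]
pink [ 0.256 -0.379  0.006]
black [ 0.425 -0.501  0.002]
clock [ 0.65  -0.487  0.093]
glass [0.854 0.342 0.029]
```

```bash
cat >> m.py <<'E'
from scipy.spatial.transform import Rotation as Rn
TH=np.radians(5.16); BX=np.array([np.sin(TH),-np.cos(TH),0]); BY=np.array([np.cos(TH),np.sin(TH),0]); BC=np.array([.529,-.008,0.])
def W(x,y,z): return BC+x*BX+y*BY+np.array([0,0,z])
def quat(z,y):  # tool z dir, tool y dir
    z=np.array(z,float);z/=np.linalg.norm(z); y=np.array(y,float); y-=z*(y@z); y/=np.linalg.norm(y)
    q=Rn.from_matrix(np.c_[np.cross(y,z),y,z]).as_quat(); return q[[3,0,1,2]]
def best(p,z,y):
    o=[]
    for s in(1,-1):
        q=quat(z,s*np.array(y)); j=arm.solve_ik(p,q)
        if j is not None: o.append((abs(np.array(j)-arm.read_state()["joint_positions"]).max(),s,q,j))
    return min(o,key=lambda a:a[0]) if o else None
def st(*k):
    s=arm.read_state(); return "t%.1f pos %s F %s op %.3f gf %.1f"%(s["time"],np.round(s["ee_pos"],4),np.round(s["wrist_force"],1),s["opening"],s["grip_force"])
E
python3 - <<'E'
from m import *
D=[0,0,-1]
# grasp point = TCP+6mm along tool z; down: TCP z = zgrasp+.006
k=np.array([.5225,.078,0])
for d,n in((0,"shut"),(.195,"out")):
    for z in(.083,.2):
        b=best(k-BX*d+[0,0,z],D,BY); print(n,z,None if b is None else (b[1],np.round(b[3],2)))
# mug pose feasibility, tilts
m=np.array([.4636,-.3131,0])
for tilt in(60,70,75,80,90):
  a=np.radians(tilt)
  for yaw in(-40,-20,0,20,40):
    h=Rn.from_rotvec([0,0,np.radians(yaw)]).apply([0,-1,0]); y=Rn.from_rotvec([0,0,np.radians(yaw)]).apply([1,0,0])
    z=np.sin(a)*h+[0,0,-np.cos(a)]
    p=m+[0,0,.13]-.006*z; b=best(p,z,y); print(tilt,yaw,None if b is None else (b[1],np.round(b[3],2)))
for s in(1,-1):
  for phi in(-69,-45,0,45,69):
    y=s*Rn.from_rotvec([0,0,np.radians(phi)]).apply(BY)
    for yy in(-.082,.082):
      j=arm.solve_ik(W(.035,yy,.0615),quat(D,y)); print(s,phi,yy,None if j is None else np.round(j,2))
E
```

```text
shut 0.083 (1, array([ 0.23,  0.44, -0.61,  2.03,  0.36,  0.77, -0.5 ]))
shut 0.2 (1, array([ 0.29,  0.28, -0.66,  1.93,  0.21,  0.99, -0.37]))
out 0.083 (1, array([ 0.21,  0.71, -1.1 ,  1.91,  0.75,  1.01, -1.15]))
out 0.2 (1, array([ 0.2 ,  0.48, -1.05,  1.82,  0.47,  1.11, -0.92]))
60 -40 (1, array([ 0.03,  0.72,  0.01,  1.79,  0.75,  1.48, -1.08]))
60 -20 (1, array([-0.07,  0.62,  0.01,  2.01,  0.97,  1.29, -1.09]))
60 0 (1, array([ 0.07,  0.53, -0.21,  2.23,  1.31,  1.23, -1.17]))
60 20 (1, array([ 0.13,  0.46, -0.25,  2.44,  1.69,  1.1 , -1.26]))
60 40 None
70 -40 (1, array([-0.05,  0.82,  0.07,  1.75,  0.78,  1.58, -1.12]))
70 -20 (1, array([-0.12,  0.73,  0.03,  1.99,  1.02,  1.41, -1.18]))
70 0 (1, array([-0.02,  0.65, -0.17,  2.23,  1.36,  1.37, -1.32]))
70 20 (1, array([ 0.3 ,  0.64, -0.52,  2.45,  1.77,  1.49, -1.39]))
70 40 None
75 -40 (1, array([-0.09,  0.87,  0.11,  1.74,  0.78,  1.62, -1.13]))
75 -20 (1, array([-0.14,  0.78,  0.04,  1.98,  1.04,  1.47, -1.22]))
75 0 (1, array([-0.05,  0.71, -0.15,  2.22,  1.37,  1.45, -1.38]))
75 20 (-1, array([ 0.08,  0.69, -0.3 ,  2
[... 1032 characters left out ...]
.84  0.47  0.85  0.44]
1 69 -0.082 [ 0.51  0.38 -0.62  2.2   0.36  0.66  0.92]
1 69 0.082 [ 0.43  0.6  -0.63  1.84  0.46  0.85  0.87]
-1 -69 -0.082 [ 0.83  0.51 -1.03  2.19  0.64  0.78  1.41]
-1 -69 0.082 [ 0.69  0.77 -1.03  1.83  0.78  1.01  1.36]
-1 -45 -0.082 [ 0.83  0.51 -1.03  2.19  0.64  0.78  1.83]
-1 -45 0.082 [ 0.69  0.77 -1.03  1.83  0.78  1.01  1.78]
-1 0 -0.082 [-0.94  0.69  1.21  2.27 -0.93  0.84 -2.14]
-1 0 0.082 [-0.74  0.79  1.01  1.91 -0.85  0.94 -2.36]
-1 45 -0.082 [ 0.09  0.32 -0.14  2.22  0.08  0.6  -2.37]
-1 45 0.082 [-0.01  0.52 -0.05  1.87  0.04  0.75 -2.34]
-1 69 -0.082 [ 0.16  0.32 -0.22  2.22  0.12  0.61 -2.  ]
-1 69 0.082 [ 0.04  0.52 -0.12  1.87  0.08  0.75 -1.97]
```

```bash
python3 - <<'E'
from m import *
D=[0,0,-1]; q=quat(D,BY); k=np.array([.5225,.078,0])
s=arm.read_state()["ee_pos"]
arm.move_ptp(k+[0,0,.2],q)
print(arm.move_linear(k+[0,0,.084],v=.15,f_stop=6),st())
arm.grab(); print(st())
p=arm.read_state()["ee_pos"].copy()
arm.move_linear(p+[0,0,.0105],v=.05); print(st())
arm.move_linear(p+[0,0,.0105]-BX*.032,v=.08); print(st())
arm.move_linear(p+[0,0,.001]-BX*.045,v=.06); print(st())
print(arm.move_linear(p+[0,0,.001]-BX*.199,v=.12,f_stop=10),st())
grab("scene","scene1.png")
E
```

```text
False t3.7 pos [0.523  0.0782 0.0847] F [-0.4 -0.1  0.3] op 0.999 gf 0.0
t4.8 pos [0.5225 0.078  0.084 ] F [-0.3  0.4 -0.1] op 0.227 gf 30.0
t5.2 pos [0.5225 0.0781 0.0948] F [-0.7  1.5 -2.9] op 0.225 gf 30.0
t5.7 pos [0.5195 0.1106 0.0944] F [ 0.6  1.5 -1.5] op 0.225 gf 30.0
t6.1 pos [0.5184 0.1233 0.0848] F [1.2 1.9 0.3] op 0.226 gf 30.0
True t7.3 pos [0.5048 0.2722 0.0846] F [ 2.4 -4.3  0. ] op 0.228 gf 30.0
```

View pics/scene1.png

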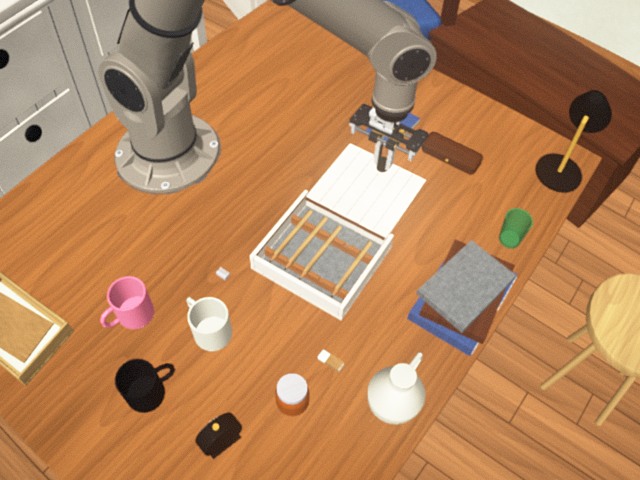

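The lid is fully out and three pencils lie in the cradle, near (295,235), (320,248) and (352,270). Next is a close look from the wrist camera.

```bash
python3 - <<'E'
from m import *
arm.gripper_open(); p=arm.read_state()["ee_pos"]
arm.move_linear(p+[0,0,.09],v=.2)
arm.move_ptp(W(.0,0,.33),quat([0,0,-1],BY)); arm.sleep(.3)
g=grab("wrist","wrist1.png"); print(st(), -g["R"].T@g["t"],g["R"][2]); np.savez("w1.npz",**g)
E
```

```text
t10.7 pos [ 0.529  -0.0075  0.3298] F [-0.2 -0.8 -0.2] op 1.002 gf 0.0 [0.52182944 0.07189668 0.48476057] [ 0.02481836 -0.26919429 -0.96276606]
```

View pics/wrist1.png

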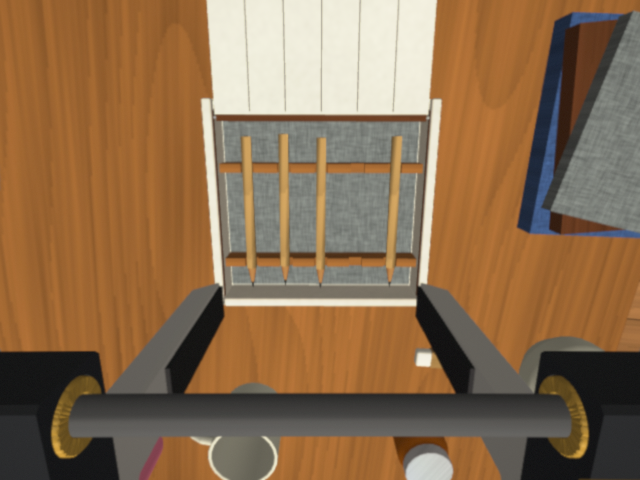

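The wrist view shows four pencils at image columns 249, 284, 321 and 395. These match slots y = -82, -41, 0 and +82. Next I measure them accurately.

```bash
python3 - <<'E'
from m import *
g=dict(np.load("w1.npz")); im=g["im"].astype(int)
hsv=cv2.cvtColor(g["im"],cv2.COLOR_RGB2HSV)
print("colors",im[210,250],im[210,321],im[210,270],im[168,265],hsv[210,250],hsv[168,265])
sat=im[...,0]-im[...,2]
P=cloud(g)
for c in(249,284,321,395):
    pts=[]
    for r in list(range(178,250,3)):
        row=sat[r,c-14:c+15]; idx=np.where(row>40)[0]
        if len(idx)>3: pts.append((c-14+idx.mean(),r,len(idx)))
    pts=np.array(pts); X=onplane(g,pts[:,:2],.0385); L=X-BC
    bx,by=L@BX,L@BY; a=np.polyfit(bx,by,1)
    col=(sat[120:160,c-3:c+4]>40).mean(1); e=120+np.where(col>.5)[0][0]
    E=(onplane(g,[(c,e)],.0385)-BC)[0]
    print(c,"y at x=12: %.4f slope %.4f width px %.1f blunt x %.4f"%(np.polyval(a,.012),a[0],pts[:,2].mean(),E@BX), "z",np.nanmedian(P[180:245,c-1:c+2,2]))
# walls: white edges at rows
for r in(150,200,250):
    w=(im[r].min(1)>150); i=np.where(w[190:450])[0]+190
    l=i[i<300]; rr=i[i>340]
    # group
    X=onplane(g,[(l.min(),r),(rr.max(),r)],.054)-BC; print(r,l.min(),rr.max(),(X@BY).round(4),(X@BX).round(4))
E
```

```text
colors [207 162  96] [211 166  98] [128 132 125] [174 111  54] [ 18 137 207] [ 14 176 174]
249 y at x=12: -0.0804 slope -0.0025 width px 9.9 blunt x -0.0937 z 0.041590075369400833
284 y at x=12: -0.0406 slope -0.0119 width px 9.5 blunt x -0.0938 z 0.04168052007640508
321 y at x=12: 0.0011 slope -0.0101 width px 9.5 blunt x -0.0939 z 0.041787410785551156
395 y at x=12: 0.0837 slope -0.0049 width px 9.8 blunt x -0.0940 z 0.041198234032508885
150 205 436 [-0.1206  0.1228] [-0.0629 -0.0635]
200 209 432 [-0.1203  0.1228] [-0.0099 -0.0104]
250 213 428 [-0.12    0.1228] [0.047  0.0464]
```

```bash
python3 - <<'E'
from m import *
g=dict(np.load("w1.npz")); im=g["im"].astype(int); sat=im[...,0]-im[...,2]
for c in(247,284,321,397):
    s=sat[120:150,c-2:c+3].mean(1); e=np.where(s<25)[0]; e=120+e.max()+.5; E=(onplane(g,[(c,e+.5)],.036)-BC)[0]; print(c,e,E@BX,E@BY)
for c in(260,320,390):
    w=im[285:315,c].min(1); i=np.where(w>150)[0]+285; X=onplane(g,[(c,i.min()-.5),(c,i.max()+.5)],.054)-BC; print("endwall",i.min(),i.max(),(X@BX).round(4))
    s=sat[230:290,c]; j=np.where(s>45)[0]+230; X=onplane(g,[(c,j.min()-.5),(c,j.max()+.5)],.035)-BC; print("bar",j.min(),j.max(),(X@BX).round(4))
E
sed -i 's/BC=np.array(\[.529,-.008,0.\])/BC=np.array([.529,-.008,0.])+.0012*BY/' m.py
```

```text
247 135.5 -0.0771359129368678 -0.07889239726918873
284 132.5 -0.08040601303602773 -0.03857001172643394
321 136.5 -0.0763276602782857 0.0016382739181362562
397 135.5 -0.07751765903659416 0.08432804374856324
endwall 299 305 [0.106  0.1149]
bar 253 266 [0.0555 0.073 ]
endwall 299 305 [0.1059 0.1148]
bar 230 282 [0.0274 0.0932]
endwall 299 305 [0.1056 0.1145]
bar 230 281 [0.0272 0.0917]
```

```bash
cat >> m.py <<'E'
D=[0,0,-1]
def qphi(phi): return quat(D,Rn.from_rotvec([0,0,np.radians(phi)]).apply(BY))
E
python3 - <<'E'
from m import *
x,y,phi=.035,.0,66
arm.move_ptp(W(x,y,.15),qphi(phi))
print(arm.move_linear(W(x,y,.0615),v=.12,f_stop=5),st())
arm.grab(); print(st(),arm.read_state()["wrist_torque"].round(2))
grab("scene","scene2.png"); g=load("scene")
cv2.imwrite("pics/crop2.png",cv2.resize(g["im"][170:330,230:430,::-1],None,fx=3,fy=3,interpolation=cv2.INTER_CUBIC))
E
```

```text
False t12.6 pos [ 0.5338 -0.0427  0.0621] F [ 0.3 -0.2 -0.2] op 0.998 gf 0.0
t13.4 pos [ 0.5338 -0.0425  0.0617] F [4.4 3.2 1.7] op 0.551 gf 30.1 [ 0.96 -1.02 -1.56]
```

View pics/crop2.png

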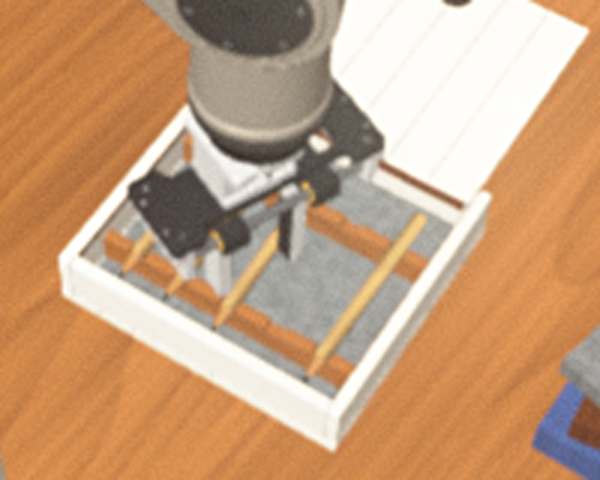

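The fingers have stalled on the centre pencil, which stays in its notches, with its neighbours untouched. Now I turn the tool into line.

```bash
python3 - <<'E'
from m import *
x,y=.035,.0
for phi in(58,50,42,34,26,18,10,3,0):
    arm.move_linear(W(x,y,.0615),frame=qphi(phi),v=.1); s=arm.read_state()
    print(phi,st(),s["wrist_torque"].round(2))
    if np.linalg.norm(s["wrist_force"])>45: print("STOP");break
E
```

```text
58 t13.7 pos [ 0.5338 -0.0427  0.0616] F [ 5.2  2.  -1.1] op 0.393 gf 37.7 [ 0.63 -1.44 -1.51]
50 t14.0 pos [ 0.5338 -0.0426  0.0616] F [ 6.4  2.3 -0.9] op 0.288 gf 51.8 [ 0.79 -1.51 -1.79]
42 t14.3 pos [ 0.5339 -0.0431  0.0616] F [ 5.5 -0.  -2.1] op 0.233 gf 46.8 [ 0.08 -1.63 -1.31]
34 t14.6 pos [ 0.5338 -0.0431  0.0617] F [ 5.1  0.3 -0.8] op 0.198 gf 33.0 [-0.13 -1.49 -0.79]
26 t14.9 pos [ 0.5337 -0.0421  0.0616] F [4.1 5.  0.9] op 0.160 gf 34.0 [ 1.07 -1.12 -0.68]
18 t15.2 pos [ 0.5336 -0.0421  0.0616] F [4.6 3.5 1.6] op 0.138 gf 29.7 [ 0.98 -1.01 -0.44]
10 t15.5 pos [ 0.5336 -0.0424  0.0616] F [5.  2.8 0.8] op 0.119 gf 31.7 [ 0.75 -1.21 -0.48]
3 t15.8 pos [ 0.5333 -0.0425  0.0615] F [2.5 2.4 3.6] op 0.109 gf 29.9 [ 0.65 -0.53 -0.12]
0 t16.0 pos [ 0.533  -0.0428  0.0615] F [1.  2.2 5.4] op 0.108 gf 30.0 [ 0.46 -0.13  0.05]
```

```bash
python3 - <<'E'
from m import *
x,y=.035,.0
print(arm.move_linear(W(x,y,.044),v=.04,f_stop=45),st())
arm.move_linear(W(x,y,.15),v=.15); arm.sleep(.2); print(st())
arm.move_linear(W(x,y,.25),v=.25)
grab("scene","scene3.png"); g=grab("side"); 
cv2.imwrite("pics/c3.png",np.hstack([cv2.resize(cv2.imread("pics/scene3.png")[120:330,230:440],(400,400)),cv2.resize(g["im"][130:290,240:400,::-1],(400,400))]))
E
```

```text
False t16.6 pos [ 0.5334 -0.0433  0.0445] F [-1.  -0.8 13.6] op 0.111 gf 30.0
t17.7 pos [ 0.5329 -0.0427  0.1491] F [ 0.  -0.4  0.2] op 0.115 gf 30.0
```

View pics/c3.png

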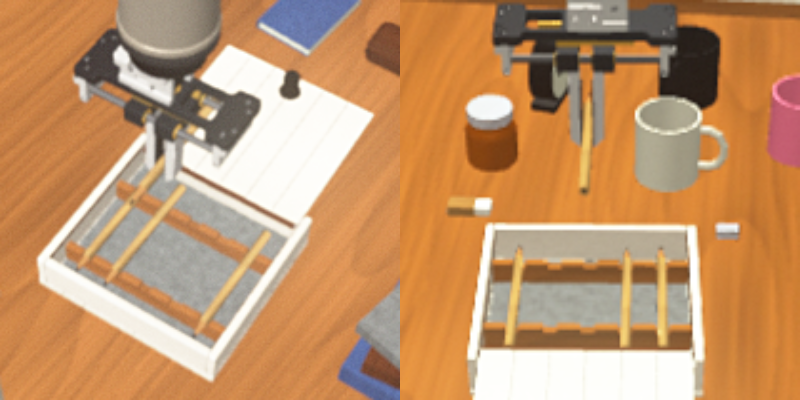

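```bash
cat >> m.py <<'E'
def mugfit(prev,names=("scene",),tol=.08):
    out=[]
    for n in names:
        g=grab(n); P=cloud(g).reshape(-1,3); c=g["im"].reshape(-1,3).astype(int)
        k=(abs(P[:,2]-.087)<.007)&(np.linalg.norm(P[:,:2]-np.array(prev)[:2],axis=1)<tol)&(c.max(1)-c.min(1)<40)&(c.min(1)>90)
        Q=P[k][:,:2]; rng=np.random.default_rng(0); b=(0,None)
        for _ in range(600):
            if len(Q)<10: break
            a=Q[rng.choice(len(Q),3,False)]
            A=2*(a[1:]-a[0]); 
            if abs(np.linalg.det(A))<1e-7: continue
            o=np.linalg.solve(A,(a[1:]**2).sum(1)-(a[0]**2).sum()); r=np.linalg.norm(a[0]-o)
            if not .036<r<.044: continue
            i=abs(np.linalg.norm(Q-o,axis=1)-.040)<.0035
            if i.sum()>b[0]: b=(i.sum(),o,i)
        if b[1] is None: out.append((n,len(Q),None)); continue
        q=Q[b[2]]; from_=__import__("scipy.optimize").optimize.least_squares(lambda o:np.linalg.norm(q-o,axis=1)-.040,b[1]).x
        out.append((n,len(Q),b[0],from_.round(4)))
    return out
def place_pose(m,s,e=0,fy=.012,zb=.012,a=78):
    a=np.radians(a); h=np.array([0,-1,0.]); z=np.sin(a)*h-[0,0,np.cos(a)]; p=np.cos(a)*h+np.array([0,0,np.sin(a)])
    G=np.array([m[0]+e,m[1]+fy,zb])+s*p
    return G-.006*z, quat(z,[1,0,0])
E
python3 - <<'E'
from m import *
print(mugfit([.4636,-.3131],("scene","side")))
m=[.4636,-.3131]; p,q=place_pose(m,.111)
for dz in(.13,0): j=arm.solve_ik(p+[0,0,dz],q); print(p,None if j is None else np.round(j,2))
E
```

```text
[('scene', 337, np.int64(328), array([ 0.4633, -0.3147])), ('side', 139, np.int64(120), array([ 0.4631, -0.3069]))]
[ 0.4636     -0.31830931  0.12182185] [ 0.06  0.5  -0.27  2.22  1.38  1.57 -1.17]
[ 0.4636     -0.31830931  0.12182185] [-0.03  0.77 -0.16  2.21  1.41  1.49 -1.43]
```

```bash
cat >> m.py <<'E'
def insert(m,s,e,fy=.012):
    p,q=place_pose(m,s,e,fy)
    arm.move_ptp(p+[0,0,.14],q); print("above",st())
    hit=arm.move_linear(p,v=.12,f_stop=5); arm.sleep(.1); print("down",hit,st())
    return p,q
def release():
    arm.gripper_open(); p=arm.read_state()["ee_pos"]
    arm.move_linear(p+[0,.07,.02],v=.2); arm.move_linear(p+[0,.07,.14],v=.3)
E
python3 - <<'E'
from m import *
m=[.4632,-.3115]
p,q=insert(m,.111,0)
grab("scene","s4.png"); g=grab("side"); 
cv2.imwrite("pics/c4.png",np.hstack([cv2.resize(cv2.imread("pics/s4.png")[230:380,140:290],(400,400)),cv2.resize(g["im"][100:220,290:410,::-1],(400,400))]))
E
```

```text
above t19.6 pos [ 0.4631 -0.3166  0.2616] F [-0.3 -0.5 -0.9] op 0.110 gf 30.0
down False t21.0 pos [ 0.4634 -0.3168  0.1225] F [ 0.2  0.3 -0.3] op 0.115 gf 30.0
```

View pics/c4.png

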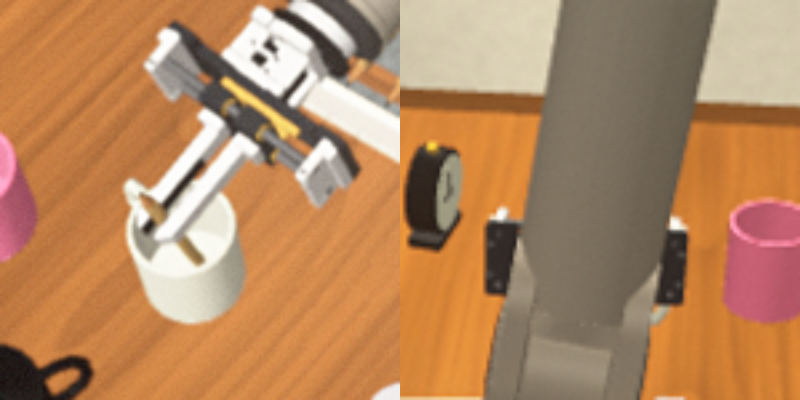

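The pencil's blunt end is inside the mug, so I release it and fetch the next.

```bash
cat >> m.py <<'E'
def pick(y,phi0,x=.035):
    arm.move_ptp(W(x,y,.16),qphi(phi0)); arm.move_linear(W(x,y,.085),v=.2)
    if arm.move_linear(W(x,y,.0615),v=.06,f_stop=4):
        print("CONTACT",st()); return False
    arm.grab(); print("touch",st())
    if arm.read_state()["opening"]<.3: print("MISSED?"); return False
    for phi in np.linspace(phi0,0,int(phi0//9)+1)[1:]:
        arm.move_linear(W(x,y,.0615),frame=qphi(phi),v=.1)
        if np.linalg.norm(arm.read_state()["wrist_force"])>50: print("FORCE",phi,st()); return False
    print("aligned",st()); arm.move_linear(W(x,y,.044),v=.04,f_stop=45)
    arm.move_linear(W(x,y,.15),v=.15); arm.move_linear(W(x,y,.25),v=.25); print("lifted",st()); return .06<arm.read_state()["opening"]<.16
E
python3 - <<'E'
from m import *
release()
print(pick(-.041,66), mugfit([.4632,-.3115],("scene",)))
grab("scene","s5.png"); g=grab("side"); 
cv2.imwrite("pics/c5.png",np.hstack([cv2.resize(cv2.imread("pics/s5.png")[160:380,160:380],(400,400)),cv2.resize(g["im"][120:300,240:420,::-1],(400,400))]))
E
```

```text
touch t27.5 pos [ 0.4932 -0.0458  0.0618] F [3.2 3.9 1.3] op 0.529 gf 37.2
aligned t29.7 pos [ 0.4921 -0.0465  0.0615] F [0.6 1.5 5.6] op 0.111 gf 30.0
lifted t31.7 pos [ 0.4923 -0.0464  0.2495] F [-0.4  1.  -1.3] op 0.112 gf 30.0
True [('scene', 312, np.int64(307), array([ 0.4402, -0.3257]))]
```

View pics/c5.png

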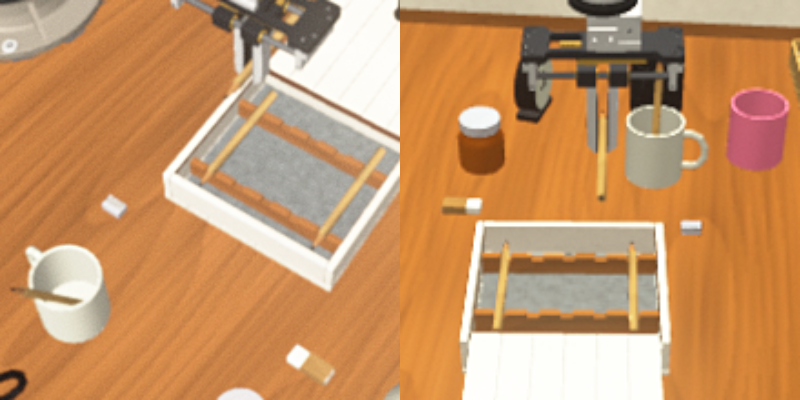

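The first pencil stands in the mug, leaning away. The mug has been knocked about 25 mm, to (0.440,-0.323), so I insert the second pencil there.

```bash
python3 - <<'E'
from m import *
m=[.4402,-.3225]
insert(m,.1154,.014); release()
print(pick(-.082,69.5), mugfit(m,("scene",)))
grab("scene","s6.png"); g=grab("side"); 
cv2.imwrite("pics/c6.png",np.hstack([cv2.resize(cv2.imread("pics/s6.png")[160:380,160:380],(400,400)),cv2.resize(g["im"][120:300,240:420,::-1],(400,400))]))
E
```

```text
above t33.1 pos [ 0.454  -0.3286  0.2659] F [0.3 0.6 0.2] op 0.116 gf 30.0
down False t34.5 pos [ 0.4543 -0.3286  0.1267] F [-0.3 -0.2 -1. ] op 0.107 gf 30.0
touch t41.0 pos [ 0.4521 -0.0489  0.0619] F [-0.6 11.3  9.2] op 0.583 gf 52.5
aligned t43.3 pos [ 0.4519 -0.0499  0.0616] F [ 0.6  2.4 11.2] op 0.113 gf 30.2
lifted t45.3 pos [ 0.4515 -0.0497  0.2497] F [-0.2  0.6 -0.7] op 0.118 gf 30.0
True [('scene', 294, np.int64(291), array([ 0.4401, -0.3258]))]
```

View pics/c6.png

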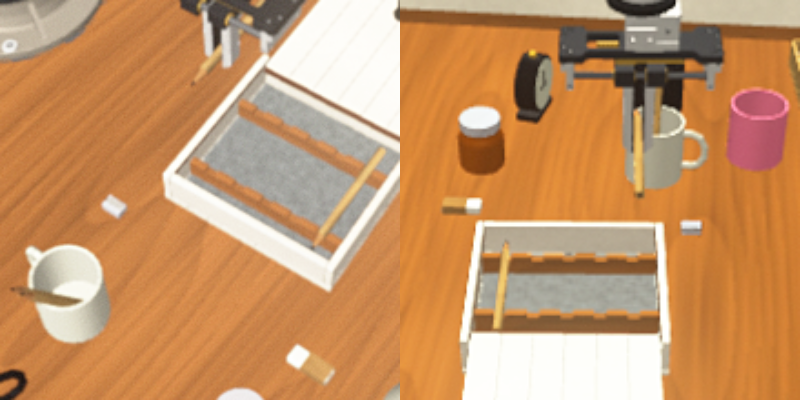

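```bash
python3 - <<'E'
from m import *
a=cv2.imread("pics/s5.png")[280:360,155:235]; b=cv2.imread("pics/s6.png")[280:360,155:235]
cv2.imwrite("pics/c7.png",cv2.resize(np.hstack([a,b]),(800,400),interpolation=cv2.INTER_CUBIC))
E
```

```text
(no output)
```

View pics/c7.png

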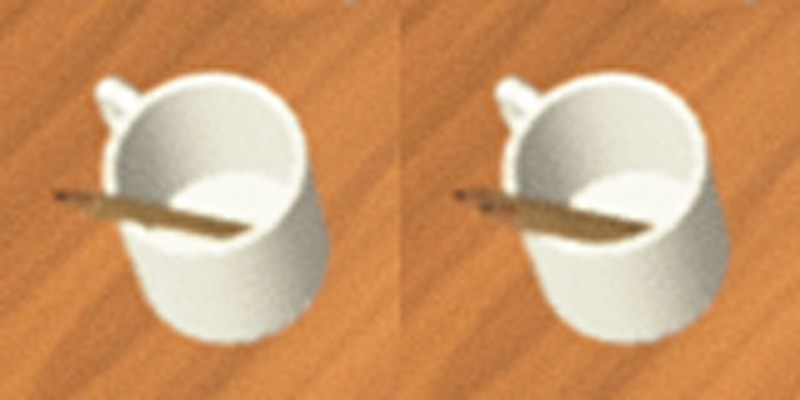

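The right half shows two pencils lying side by side in the mug. I continue with the third and fourth.

```bash
python3 - <<'E'
from m import *
m=[.4402,-.3225]
insert(m,.112,-.008,.016); release()
print(pick(.082,69.5), mugfit(m,("scene",)))
grab("scene","s8.png"); g=grab("side")
cv2.imwrite("pics/c8.png",np.hstack([cv2.resize(cv2.imread("pics/s8.png")[270:370,140:240],(400,400)),cv2.resize(g["im"][120:300,240:420,::-1],(400,400))]))
E
```

```text
above t46.6 pos [ 0.432  -0.324   0.2627] F [0.6 0.3 0.5] op 0.113 gf 30.0
down False t48.0 pos [ 0.4323 -0.3239  0.1232] F [ 0.   0.5 -0.8] op 0.115 gf 30.0
touch t54.6 pos [ 0.6155 -0.0347  0.062 ] F [1.5 4.6 5.6] op 0.596 gf 49.1
aligned t56.9 pos [ 0.615  -0.0355  0.0617] F [ 0.2  2.5 10.9] op 0.111 gf 30.3
lifted t58.9 pos [ 0.6148 -0.0352  0.2496] F [-1.5 -0.3  0.4] op 0.114 gf 30.0
True [('scene', 292, np.int64(289), array([ 0.4402, -0.3259]))]
```

View pics/c8.png

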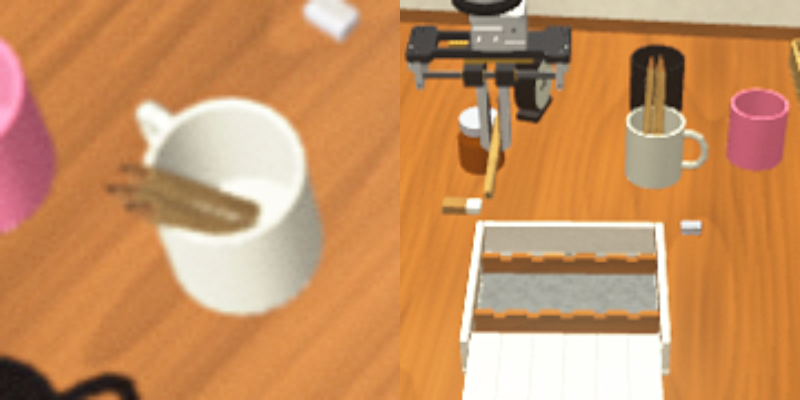

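```bash
python3 - <<'E'
from m import *
m=[.4402,-.3225]
insert(m,.1125,.016,.016); release()
k=np.array([.5225,.078,0]); q=quat(D,BY)
arm.move_ptp(k-BX*.195+[0,0,.2],q); 
print(arm.move_linear(k-BX*.195+[0,0,.084],v=.15,f_stop=6),st())
arm.grab(); print(st())
K0=k+[0,0,.084]
print(arm.move_linear(K0-BX*.036+[0,0,.001],v=.12,f_stop=15),st())
arm.move_linear(K0-BX*.034+[0,0,.0105],v=.05); print(st())
print(arm.move_linear(K0+BX*.001+[0,0,.0105],v=.06,f_stop=15),st())
arm.move_linear(K0+[0,0,.0],v=.05); arm.sleep(.2); print(st())
print(arm.move_linear(K0-BX*.006,v=.03,f_stop=6),"pull test",st())
E
```

```text
above t60.3 pos [ 0.4568 -0.3239  0.2631] F [ 0.  -0.2 -0.5] op 0.113 gf 30.0
down False t61.7 pos [ 0.4562 -0.324   0.1237] F [-0.3 -0.4 -1.2] op 0.111 gf 30.0
False t67.0 pos [0.5054 0.2722 0.0846] F [-0.4  0.4  0.2] op 1.000 gf 0.0
t68.1 pos [0.505  0.2722 0.084 ] F [ 0.4  0.  -0.1] op 0.226 gf 30.0
False t69.5 pos [0.5191 0.1143 0.0849] F [ 1.5  0.2 -1.5] op 0.226 gf 30.0
t69.9 pos [0.5194 0.1121 0.0948] F [ 1.2  0.3 -3. ] op 0.229 gf 30.0
False t70.6 pos [0.5226 0.0763 0.0945] F [ 0.5 -1.7 -2.9] op 0.223 gf 30.0
t71.2 pos [0.5225 0.078  0.0838] F [-0.9  0.1  2. ] op 0.224 gf 30.0
True pull test t71.4 pos [0.5221 0.0812 0.0838] F [ 1.3 -0.4  1.9] op 0.227 gf 30.0
```

```bash
python3 - <<'E'
from m import *
K0=np.array([.5225,.078,.084])
print(arm.move_linear(K0+BX*.006,v=.03,f_stop=8),st())
arm.gripper_open(); arm.move_linear(arm.read_state()["ee_pos"]+[0,0,.2],v=.25); arm.sleep(.5); print(st())
grab("scene","s9.png"); g=grab("side"); 
cv2.imwrite("pics/c9.png",np.hstack([cv2.resize(cv2.imread("pics/s9.png")[160:380,160:400],(400,400)),cv2.resize(g["im"][130:300,240:410,::-1],(400,400))]))
P=cloud(g); b=cloud(load("scene")); L=(b-BC); x,y=L@BX,L@BY
for x0 in(-.10,-.05,0,.05,.08): k=(abs(x-x0)<.01)&(abs(y-.05)<.04)&(L[...,2]<.06); print(x0,np.nanmedian(L[...,2][k]).round(4))
E
```

```text
True t71.7 pos [0.5225 0.0778 0.0838] F [-0.5  3.2  2. ] op 0.222 gf 30.0
t74.3 pos [0.5224 0.0776 0.2835] F [ 0.7 -0.6 -0.2] op 0.999 gf 0.0
-0.1 0.0508
-0.05 0.0512
0 0.051
0.05 0.0507
0.08 0.0513
```

View pics/c9.png

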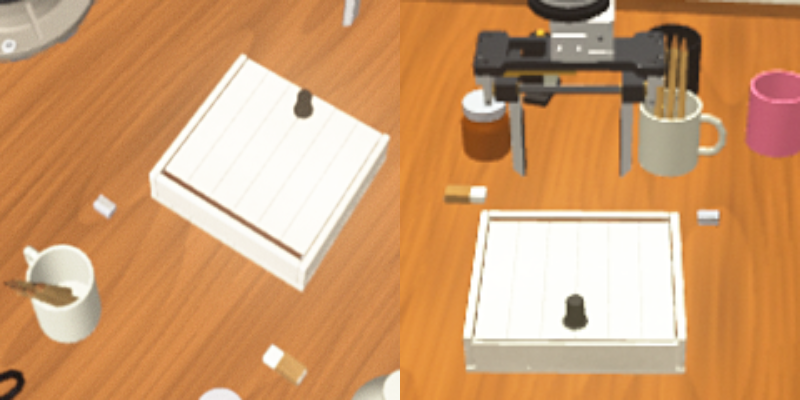

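The lid is flat and home, and the mug is upright with its pencils. A final zoom will count them.

```bash
python3 - <<'E'
from m import *
a=cv2.imread("pics/s9.png")[285:365,155:235]; b=load("side")["im"][130:210,330:410,::-1]
cv2.imwrite("pics/c10.png",cv2.resize(np.hstack([a,b]),(800,400),interpolation=cv2.INTER_CUBIC))
E
```

```text
(no output)
```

View pics/c10.png

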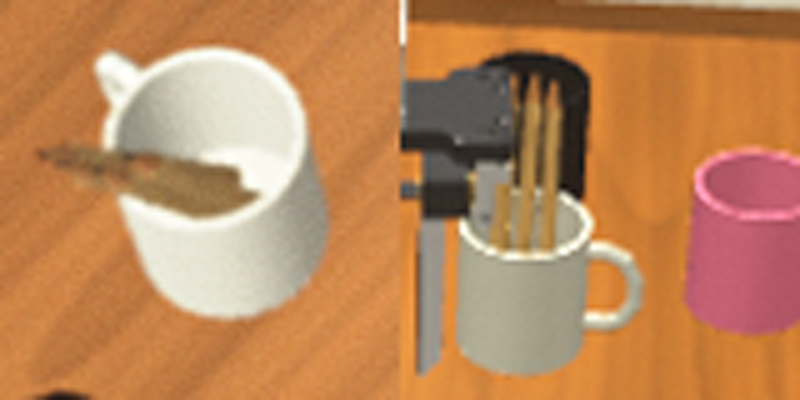

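Three pencils show clearly and the gripper hides part of the mug. I move it aside for one last look.

```bash
python3 - <<'E'
from m import *
p=arm.read_state()["ee_pos"]; arm.move_ptp(np.array([.60,.12,.33]),qphi(0)); arm.sleep(.2)
g=grab("side"); h=grab("scene")
b=g["im"][125:205,310:390,::-1]; a=h["im"][285:365,155:235,::-1]
cv2.imwrite("pics/c11.png",cv2.resize(np.hstack([a,b]),(800,400),interpolation=cv2.INTER_CUBIC))
E
```

```text
(no output)
```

View pics/c11.png

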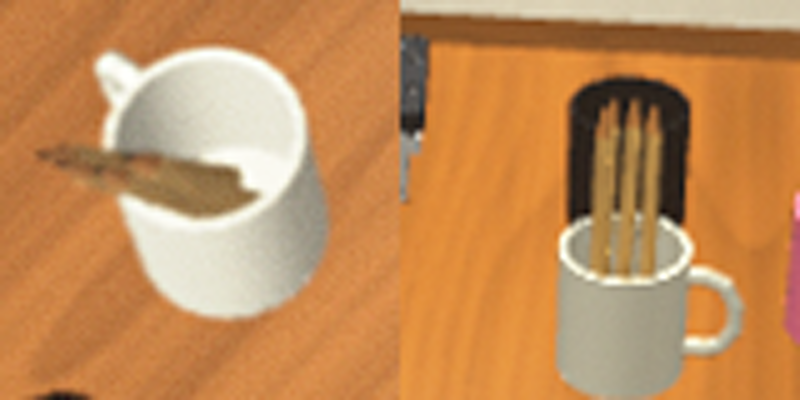

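Four points are visible; the left two overlap.

```bash
python3 -c "
from station import arm
print(arm.job_done())"
```

```text
the job is handed in; nothing more can be done
None
```

The job is handed in: all four pencils stand points up in the upright mug, and the lid is home, flat, with its catch holding against a test pull.

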